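# Index the tube carousel and lock it

### The arm

A 6-joint arm with a two-finger parallel gripper is mounted at the origin on the work surface. World frame = base frame: x ahead of the robot, y to its left, z up, the work surface at z = 0. Lengths are in m, angles in rad, forces in N, time in s.
With the tool pointing down it reaches from about 0.275 to 0.875 m from the base axis. Payload 12.5 kg.
Tool frame: the origin (TCP) lies at the very end of the fingers, on their centre line; the grasp point (between the pads) lies 19 mm behind it; x points along the fingers, y is the direction in which the jaws open and shut, and the axes are right-handed (so a half turn about x gives the same grasp; the last joint's range is limited). The gripper opens to 85 mm and grips with 20 to 120 N. Pads are 22 mm wide; open, the fingers measure 114 mm over their backs; the gripper's body (76 mm by 85 mm) begins 54 mm behind the grasp point. The pads swing forward as they close: fully open they stand 13 mm farther back than shut.
Start: joints at [-1.313, 0.351, 1.652, -0, 1.139, -0.085], TCP at [0.185, -0.518, 0.231] pointing down, gripper open.
Joint ranges: [-2.75, 2.75], [-0.79, 2.1], [0.01, 2.65], [-1.57, 4.71], [0.07, 3.14], [-2.87, 2.87]. Speed limits (rad/s): [2.22, 2.22, 2.79, 3.14, 3.14, 3.14].

### API

Orientations are given as a 3x3 rotation matrix whose columns are the frame's x, y, z axes.
In Python, from bench import manip gives the robot as it stands. Calls block until the motion is done:
- manip.move_ptp(position, orientation): joint-space move of the TCP to a pose.
- manip.move_l(position, attitude=None, max_speed=0.15): straight line of the TCP; attitude=None keeps the orientation; max_speed is the mean speed in m/s.
- manip.move_j(angles): joint-space move.
- manip.set_gripper(opening, effort=None): opening from 0.0 (shut) to 1.0 (fully open); effort is the grip in N (None keeps the last); returns when the fingers have stopped.
- manip.dwell(seconds).
- manip.inverse_kinematics(position, orientation): joint angles nearest the present ones, or None.
- manip.grab_frame(name): name is "scene" or "side" or "wrist"; returns (picture, depth): 400x640x3 uint8, red, green, blue; 400x640 float32, m along the optical axis (not along the pixel's ray), 0 where there is no reading.
- manip.get_calibration(name): a dict with "camera_matrix" (3x3 intrinsics, pixels), "k1" (the pictures are not rectified: a ray, as slopes to the right and down, at radius r is drawn at 1 + k1 r^2 times it, then the intrinsics apply), "R" (3x3) and "t" (3): a world point X has camera coordinates R X + t. Camera axes: x right, y down, z forward; pixel columns grow to the right and rows downward; lengths in m; the calibration is good to about 2 mm. A picture is of the moment at which its call begins: read the wrist's pose just before it. get_calibration takes no time and is no camera call; for the wrist camera it gives the pose at the moment of the call.
A pose or a line that the arm cannot do raises manip.Unreachable and nothing moves.
- manip.sign_off(): hands the job in, once; it reports no verdict.
Trained networks look in the newest picture that a camera, given by its name, has taken for a name from the list of things; names that differ only in an ending like _2 or _b are one class to them, and where a whole thing is asked for, a point or a joint stands for the part that bears it (a point fixed in the world has none). Each returns a list of dicts, best first, with "confidence" (0 to 1); they miss things now and then, are a little off and sometimes report something else, mostly with a low value. They report only what shows in the picture. A call takes as long as a camera call.
- manip.look_for(camera, name): "at" ([x, y, z] in m, in world coordinates, good to about 4 mm: the middle of the surface that is visible of it).
Readings, each from a call of its own:
- manip.current_time(): time.
- manip.current_qpos(): joint angles.
- manip.current_joint_vel(): joint speeds.
- manip.current_joint_torque(): joint torques, N m.
- manip.current_ee_pos(): TCP position.
- manip.current_tcp_rot(): TCP orientation.
- manip.current_force(): force on the tool from outside, world axes, zero at the start.
- manip.current_ft_torque(): the same for the moment, N m.
- manip.current_grip_width(): opening from 0.0 (shut) to 1.0 (fully open).
Only numpy, scipy, OpenCV 4.12 (cv2) and the standard library are available. Lean on these libraries where they do the work, as an engineer would, in place of code of your own. Each camera call takes 0.05 s, during which the arm holds its last target.

### The job

With a fingertip, push on an arm of the tube carousel's rotor and turn it until the orange-capped tube stands right in front of the green pointer and stays there. Then push the red locking lever round until it rests against its green stop, leaving the orange tube lined up, and take the hand away. Only push: do not lift the rotor off its spindle, and leave the tube rack, the brush jar and the bottle standing where they are.

Things in the scene. Friction and masses are not known exactly. Their poses are not given: they have to be found in the camera images.
- carousel: White carousel base, fixed to the table; origin at table level on the rotor's vertical axis, z up. Housing x -140..170, y -150..150 mm in its frame, plus a wing x -95..45, y 105..255 mm for the lever; top at z 36 mm (grey disc under the rotor: radius 135 mm, top at z 40 mm). Its +x axis points from the rotor axis to the green pointer.
- pointer_tip (a point): Inner tip of the green pointer, 135 mm from the rotor axis along the carousel's +x, 78 mm above the table. It is set in a grey block 76 mm high (carousel x 139..169, y -25..25 mm). A flat green line 10 mm wide, painted on the dark disc, runs from the hub to it.
- load_point (a point): Point fixed to the base, 115 mm from the rotor axis along the carousel's +x, 70 mm above the table: where the orange-capped tube's centre line belongs.
- orange_tube (a point): Point on the orange-capped tube's centre line, 115 mm from the rotor axis, 70 mm above the table; turns with the rotor. Each of the four arms ends in a round holder (radius 15 mm, z 58..80 mm) with a tube fixed in it (z 48..101 mm, cap 17 mm wide). One arm has orange stripe, holder and cap; the other three are plain with black holders and lavender caps.
- hub_top (a point): Top of the rotor's black hub knob, on the rotor axis, 94 mm above the table. The aluminium hub has radius 24 mm, z 58..84 mm; from it four level arms stand out at 90 degrees to each other, each a bar 14 mm wide, z 60..78 mm, free between 24 and 100 mm from the axis.
- rotor (a joint): Turn of the rotor about the vertical axis in rad, growing anticlockwise seen from above; 0 (or any whole turn, 6.283) when the orange-capped tube is exactly at the pointer. It turns without end both ways and about 0.08 N m of friction keeps it where it is left.
- sleeve (a joint): How far the rotor has been lifted off its spindle, m; 0 seated. It is held down only by its weight (0.75 kg).
- lever_pivot (a point): Vertical pivot axis of the red locking lever, 175 mm from the rotor axis along the carousel's +y, 56 mm above the table (bar's mid-height). The bar is 12 mm wide, z 50..62 mm, and reaches 68 mm from the pivot; a boss of 14 mm radius round the pivot reaches z 64 mm.
- lever_knob (a point): Point on the upright round red knob (radius 8 mm, z 50..84 mm) on the lever, 65 mm from the pivot, 76 mm above the table; turns with the lever.
- lock_lever (a joint): Turn of the lever about its pivot in rad, growing anticlockwise seen from above: 0 fully unlocked (bar pointing 100 degrees anticlockwise from the carousel's +x), 1.2 locked against the green stop, a block up to z 64 mm on the rotor side of the bar. About 0.06 N m of friction keeps it where it is left; no spring. It starts at 0 to 0.25.
- tube_rack: Loose white open rack 70 x 110 x 45 mm holding six capped tubes, top at 74 mm; origin at the centre of its underside, z up. Must be left alone.
- brush_jar: Loose small glass jar, radius 26 mm, 55 mm high, with a small brush in it reaching 104 mm; origin at the centre of its underside, z up. Must be left alone.
- reagent_bottle: Loose small bottle with a blue cap, radius 20 mm, 70 mm high; origin at the centre of its underside, z up. Must be left alone.

How it is judged:
By the outcome, as a careful person would: the job done as asked, in the order asked, and still so for the second after the job is handed in, with the robot touching nothing.
It also fails if it takes over 54 s, if anything falls off the work surface, if the arm or the gripper's body presses on something with over 40 N, if the wrist force passes 120 N, or if a joint passes its speed limit or range.

## Working session

There is one attempt and no reset: what is moved stays moved. The work goes in short steps, each a Python script; the robot and the scene stay as the last script left them, time stands still between calls to the robot, and variables do not carry over. Pictures are saved under pics/ and viewed, and the job is handed in when it is done.

```bash
ls; mkdir -p pics
python3 - <<'E'
from bench import manip
import cv2
print(manip.current_time())
for c in ["scene","side"]:
    p,d=manip.grab_frame(c); cv2.imwrite(f"pics/{c}0.png",p[:,:,::-1])
    for n in ["carousel","pointer_tip","orange_tube","hub_top","lever_knob","lever_pivot","tube_rack","brush_jar","reagent_bottle"]:
        try:
            r=manip.look_for(c,n); print(c,n,[( [round(float(v),4) for v in q["at"]],round(q["confidence"],2)) for q in r[:3]])
        except Exception as e: print(n,e)
print(manip.current_time())
E
```

```text
pics
0.0
scene carousel [([0.6095, -0.0219, 0.0397], 0.68)]
scene pointer_tip [([0.6127, -0.0187, 0.0428], 0.57)]
scene orange_tube [([0.5777, -0.0212, 0.0753], 0.8)]
scene hub_top [([0.5804, -0.02, 0.0785], 0.77), ([0.5036, -0.2438, 0.0379], 0.22)]
scene lever_knob [([0.5578, 0.1951, 0.062], 0.68)]
scene lever_pivot [([0.6083, -0.0164, 0.0414], 0.93)]
scene tube_rack [([0.5013, -0.2442, 0.0371], 0.32)]
scene brush_jar [([0.503, -0.2418, 0.0381], 0.81)]
scene reagent_bottle [([0.6717, 0.181, 0.036], 0.69), ([0.5798, -0.0168, 0.0761], 0.5)]
side carousel [([0.5334, 0.0744, 0.0357], 0.65)]
side pointer_tip [([0.5326, 0.0762, 0.0387], 0.56), ([0.5531, 0.1988, 0.0577], 0.46)]
side orange_tube [([0.5471, 0.0099, 0.0799], 0.88)]
side hub_top [([0.5469, 0.0122, 0.0784], 0.86)]
side lever_knob [([0.5531, 0.2005, 0.0622], 0.75), ([0.548, 0.014, 0.0787], 0.72)]
side lever_pivot [([0.5367, 0.0733, 0.037], 0.24)]
side tube_rack [([0.611, -0.2293, 0.0381], 0.89)]
side brush_jar [([0.4757, -0.224, 0.0414], 0.95), ([0.5337, 0.0758, 0.0414], 0.16)]
side reagent_bottle [([0.6552, 0.1993, 0.0386], 0.83)]
1.0
```

View pics/scene0.png

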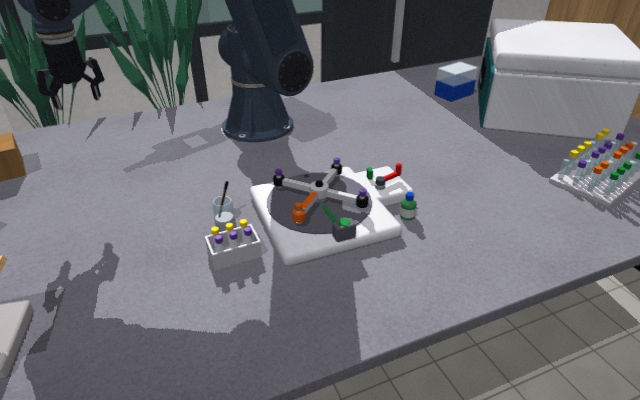

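View pics/side0.png

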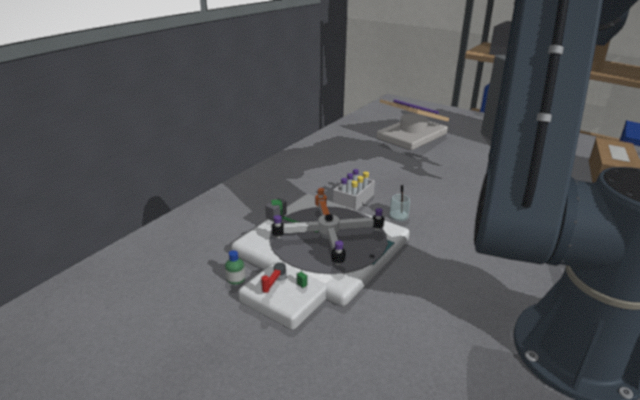

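```bash
cat > h.py <<'E'
from bench import manip
import numpy as np, cv2
def cloud(c,name=None):
    K=manip.get_calibration(c); p,d=manip.grab_frame(c)
    if name: cv2.imwrite(f"pics/{name}.png",p[:,:,::-1])
    M=np.array(K["camera_matrix"]);h,w=d.shape
    v,u=np.mgrid[0:h,0:w]; q=np.stack([(u-M[0,2])/M[0,0],(v-M[1,2])/M[1,1]],-1)
    s=q.copy()
    for _ in range(10): s=q/(1+K["k1"]*(s**2).sum(-1,keepdims=True))
    X=np.concatenate([s*d[...,None],d[...,None]],-1)
    W=(X-np.array(K["t"]))@np.array(K["R"])
    W[d==0]=np.nan
    return p,d,W
def masks(p):
    hsv=cv2.cvtColor(p,cv2.COLOR_RGB2HSV).astype(int);H,S,V=hsv[...,0],hsv[...,1],hsv[...,2]
    return dict(orange=(H>=4)&(H<=14)&(S>170)&(V>90),green=(H>50)&(H<75)&(S>140)&(V>40),
      red=((H<=3)|(H>175))&(S>180)&(V>90),lav=(H>120)&(H<150)&(S>80)&(V>50))
E
python3 - <<'E'
from h import *
from scipy import ndimage
for c in ["scene","side"]:
    p,d,W=cloud(c)
    for n,m in masks(p).items():
        m=m&(abs(W[...,0]-.6)<.3)&(abs(W[...,1])<.35)&(W[...,2]>.02)&(W[...,2]<.13)
        l,k=ndimage.label(m)
        for i in range(1,k+1):
            P=W[l==i]
            if len(P)>8:
                ys,xs=np.where(l==i); print(c,n,len(P),(int(xs.mean()),int(ys.mean())),P.mean(0).round(4),P.min(0).round(3),P.max(0).round(3))
E
```

```text
scene orange 264 (301, 208) [ 0.6262 -0.0841  0.0797] [ 0.552 -0.111  0.039] [ 0.653 -0.027  0.104]
scene green 51 (369, 173) [0.5162 0.1582 0.0541] [0.504 0.154 0.039] [0.526 0.165 0.067]
scene green 21 (404, 202) [0.6649 0.1762 0.0467] [0.657 0.171 0.04 ] [0.673 0.183 0.053]
scene green 15 (412, 202) [0.6766 0.1925 0.0487] [0.67  0.187 0.045] [0.683 0.201 0.054]
scene green 67 (328, 213) [ 0.6248 -0.0134  0.0426] [ 0.588 -0.02   0.037] [ 0.659 -0.005  0.045]
scene green 67 (343, 221) [ 0.7106 -0.0167  0.0784] [ 0.696 -0.031  0.076] [ 0.725 -0.004  0.081]
scene red 103 (394, 172) [0.557  0.2117 0.0656] [0.547 0.18  0.054] [0.569 0.232 0.086]
scene lav 33 (336, 160) [0.4835 0.0732 0.0972] [0.472 0.066 0.09 ] [0.488 0.083 0.103]
scene lav 40 (277, 171) [ 0.4765 -0.0898  0.097 ] [ 0.465 -0.098  0.081] [ 0.483 -0.077  0.103]
scene lav 51 (362, 192) [0.6454 0.0644 0.0961] [0.554 0.057 0.039] [0.654 0.117 0.104]
scene lav 54 (247, 230) [ 0.6442 -0.2229  0.0702] [ 0.603 -0.231  0.028] [ 0.65  -0.205  0.078]
scene lav 57 (232, 234) [ 0.6457 -0.2561  0.0711] [ 0.635 -0.263  0.059] [ 0.652 -0.248  0.077]
scene lav 61 (218, 238) [ 0.6428 -0.2879  0.068 ] [ 0.592 -0.296  0.027] [ 0.652 -0.272  0.077]
side orange 9 (323, 203) [ 0.6072 -0.0704  0.0761] [ 0.603 -0.079  0.075] [ 0.612 -0.062  0.078]
side red 18 (264, 280) [0.5442 0.232  0.078 ] [0.541 0.226 0.07 ] [0.55  0.237 0.081]
side red 13 (264, 288) [0.5427 0.2334 0.0605] [0.54  0.231 0.055] [0.546 0.235 0.066]
side lav 69 (349, 175) [ 0.6365 -0.2497  0.0678] [ 0.63  -0.292  0.06 ] [ 0.647 -0.213  0.074]
side lav 34 (378, 211) [ 0.4677 -0.0827  0.0955] [ 0.462 -0.092  0.09 ] [ 0.476 -0.078  0.1  ]
side lav 50 (277, 218) [0.6406 0.0659 0.0932] [ 0.631 -0.01   0.037] [0.695 0.076 0.1  ]
side lav 58 (338, 244) [0.4773 0.0753 0.0931] [ 0.47  -0.012  0.035] [0.527 0.085 0.1  ]
```

Run:
```python
from h import *
print(manip.current_tcp_rot().round(3).tolist())
manip.set_gripper(0.0)
R=np.array([[0,0,1],[0,1,0],[-1,0,0]],float)  # x down, y=+y, z=+x
R2=np.array([[0,0,-1],[0,-1,0],[-1,0,0]],float)
for RR in (R,R2):
    q=manip.inverse_kinematics([0.50,-0.01,0.42],RR); print(q)
cur=manip.current_tcp_rot()
RR=R if cur[1,1]>0 else R2
manip.move_ptp([0.50,0.03,0.45],RR)
p,d,W=cloud("wrist","wrist0")
print(manip.current_time(), manip.get_calibration("wrist"))
```

```text
[[0.0, 0.336, -0.942], [0.0, -0.942, -0.336], [-1.0, 0.0, -0.0]]
[-1.13113243e-01  1.27525243e-01  1.48090395e+00 -4.44089210e-16
  1.53316346e+00 -1.68390957e+00]
[-1.13113243e-01  1.27525243e-01  1.48090395e+00 -4.44089210e-16
  1.53316346e+00  1.45768308e+00]
4.3 {'camera_matrix': array([[349.83348186,   0.        , 316.75414564],
       [  0.        , 349.83348186, 196.10868804],
       [  0.        ,   0.        ,   1.        ]]), 'k1': 0.013409098932460598, 'R': array([[-1.17784826e-04, -9.99999947e-01, -3.03396185e-04],
       [-9.61931414e-01,  3.03854886e-05,  2.73290969e-01],
       [-2.73290945e-01,  3.24035850e-04, -9.61931367e-01]]), 't': array([0.02933357, 0.38683496, 0.72609491])}
```

View pics/wrist0.png

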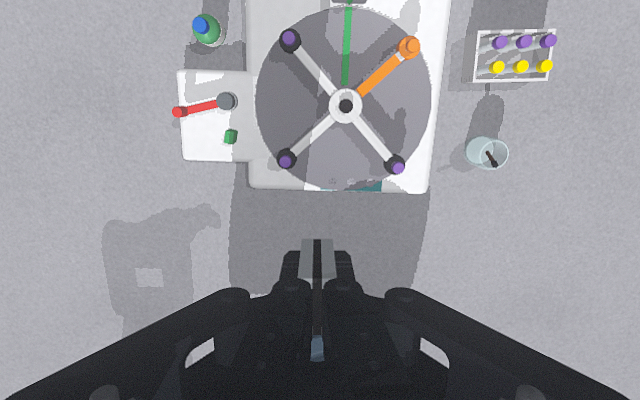

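```bash
cat >> h.py <<'E'
from scipy import ndimage
from scipy.optimize import least_squares
def meas(p,W,verbose=True):
    """caps (z>.09) centres, hub, green line direction"""
    M=masks(p); o={}
    top=(W[...,2]>0.093)&(W[...,2]<.108)
    def cs(m,minn):
        l,k=ndimage.label(m); return [W[l==i] for i in range(1,k+1) if (l==i).sum()>=minn]
    caps=[]
    hub0=np.array([.56,-.013])
    for n in("orange","lav"):
        for P in cs(M[n]&top,15):
            c=(P[:,:2].max(0)+P[:,:2].min(0))/2
            if abs(np.hypot(*(c-hub0))-.115)<.03: caps.append((n,c,P[:,2].max()))
    o["caps"]=caps
    g=M["green"]&(abs(W[...,2]-.04)<.006)&(np.hypot(W[...,0]-.56,W[...,1]+.013)<.135)
    G=W[g][:,:2]; c=G.mean(0); u=np.linalg.svd(G-c,full_matrices=False)[2][0]; u*=np.sign(u[0])
    o["line"]=(c,np.degrees(np.arctan2(u[1],u[0])),len(G))
    r=M["red"]&(W[...,2]>.045)&(abs(W[...,0]-.54)<.12)&(abs(W[...,1]-.2)<.1); o["red"]=W[r]
    gs=M["green"]&(W[...,2]>.05)&(abs(W[...,0]-.5)<.06)&(abs(W[...,1]-.16)<.05); o["stop"]=W[gs]
    return o
E
python3 - <<'E'
from h import *
p,d,W=cloud("wrist")
o=meas(p,W)
for c in o["caps"]: print(c[0],c[1].round(4),round(c[2],3))
print("line",o["line"])
C=np.array([c[1] for c in o["caps"]])
# square fit: center + angle
f=lambda x: np.concatenate([min(((c-x[:2]-.115*np.array([np.cos(x[2]+k*np.pi/2),np.sin(x[2]+k*np.pi/2)])) for k in range(4)),key=np.linalg.norm) for c in C])
s=least_squares(f,[.56,-.013,-.78]); print("fit",s.x.round(4),np.degrees(s.x[2]),(s.fun*1e3).round(1))
P=o["red"]; k=P[P[:,2]>.078]; print("knob top",k.mean(0).round(4),len(k),"bar",P[(P[:,2]<.068)].mean(0).round(4))
S=o["stop"]; print("stop",S.min(0).round(3),S.max(0).round(3))
# pivot boss: depth z 0.06-.07 near expected
b=W[(W[...,2]>.061)&(W[...,2]<.068)&(abs(W[...,0]-.565)<.03)&(abs(W[...,1]-.163)<.03)]; print("boss",b.min(0).round(3),b.max(0).round(3))
# hub ring
b=W[(W[...,2]>.0905)&(W[...,2]<.1)&(np.hypot(W[...,0]-.56,W[...,1]+.013)<.025)]; print("hubtop",b.mean(0).round(4),len(b))
E
```

```text
lav [0.6439 0.0664] 0.104
lav [0.4816 0.0752] 0.104
lav [ 0.4727 -0.0861] 0.104
line (array([ 0.65344476, -0.01410852]), np.float64(-1.8448806406613925), 156)
fit [ 0.5583 -0.0101 -0.8415] -48.21666683866125 [-0.2 -0.2 -0.  -0.5  0.2  0.6]
knob top [0.5488 0.2328 0.0838] 5 bar [0.5547 0.1924 0.0615]
stop [0.505 0.164 0.063] [0.521 0.167 0.066]
boss [0.553 0.151 0.061] [0.577 0.193 0.067]
hubtop [ 0.5581 -0.0102  0.0944] 168
```

```bash
cat >> h.py <<'E'
C0=np.array([.5583,-.0101]); YAW=np.radians(-2.3)
def Ry(ang): # tool down, y along world angle ang
    y=np.array([np.cos(ang),np.sin(ang),0]); x=np.array([0,0,-1.]); return np.stack([x,y,np.cross(x,y)],1)
def armpt(th,off,r=.062,z=.056):
    u=np.array([np.cos(th),np.sin(th)]); n=np.array([-u[1],u[0]])
    return [*(C0+r*u+off*n),z]
E
python3 - <<'E'
from h import *
th=np.radians(-48.2)
best=None
for f in (0,np.pi):
    for t in (th,YAW):
        q=manip.inverse_kinematics(armpt(t,-.018),Ry(t+f)); print(f,None if q is None else np.round(q,2))
f=0 
q=manip.inverse_kinematics(armpt(th,-.04,z=.16),Ry(th+f))
manip.move_ptp(armpt(th,-.04,z=.16),Ry(th+f))
manip.move_l(armpt(th,-.04),max_speed=.1)
print(manip.current_ee_pos(),manip.current_force().round(2),manip.current_time())
p,d,W=cloud("scene","scene1"); p,d,W=cloud("wrist","wrist1")
E
```

```text
0 [-0.19  0.65  1.67 -0.    0.83  0.65]
0 [-0.12  0.69  1.58 -0.    0.87 -0.08]
3.141592653589793 [-0.19  0.65  1.67 -0.    0.83 -2.5 ]
3.141592653589793 None
[ 0.57022527 -0.08306826  0.05661694] [0.19 0.51 0.2 ] 6.7583
```

View pics/scene1.png

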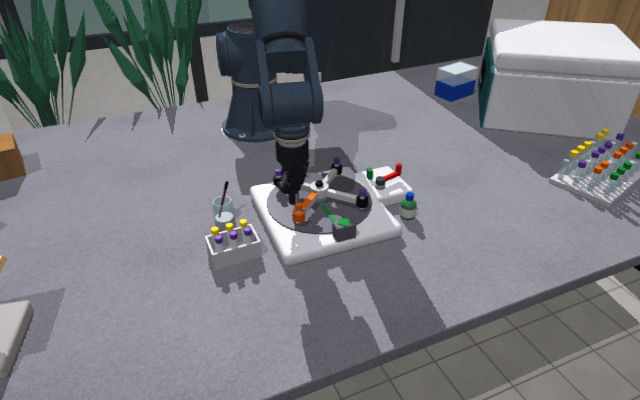

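View pics/wrist1.png

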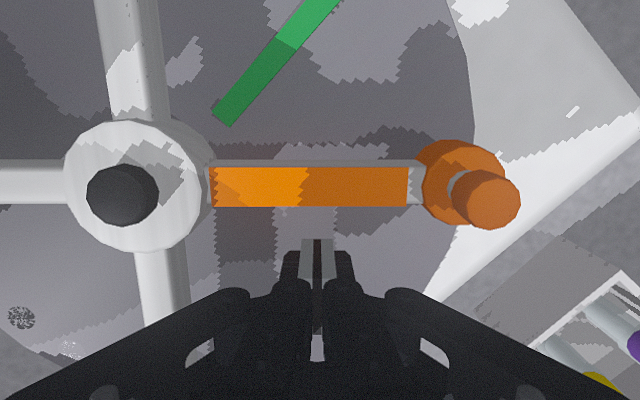

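```bash
cat >> h.py <<'E'
def armangle(cam="wrist",name=None):
    p,d,W=cloud(cam,name)
    P=W[masks(p)["orange"]&(abs(W[...,2]-.078)<.004)][:,:2]
    r=np.hypot(*(P-C0).T); P=P[(r>.03)&(r<.095)]
    c=P.mean(0);u=np.linalg.svd(P-c,full_matrices=False)[2][0];u*=np.sign(u@(c-C0))
    a=c-C0
    return np.degrees(np.arctan2(u[1],u[0])),np.degrees(np.arctan2(a[1],a[0])),len(P)
E
python3 - <<'E'
from h import *
print(armangle())
th=np.radians(-48.2)
manip.move_l(armpt(th,-.018),Ry(th),max_speed=.05)
print(armangle(), manip.current_force().round(2))
for t in (-44,-36,-28,-20,-12,):
    t=np.radians(t); manip.move_l(armpt(t,-.018),Ry(t),max_speed=.03)
    print(np.degrees(t).round(1),np.round(armangle(),2),manip.current_force().round(2),round(manip.current_time(),2))
armangle(name="wrist2")
E
```

```text
(np.float64(-51.92772490294843), np.float64(-48.60864063927443), 1723)
(np.float64(-46.42724379915946), np.float64(-46.181179381827114), 2479) [ 0.69 -0.4  -0.78]
-44.0 [ -42.89  -43.37 2569.  ] [-0.3  -0.64 -0.24] 7.91
-36.0 [ -34.71  -35.07 2853.  ] [0.27 0.07 0.66] 8.41
-28.0 [ -25.9   -27.14 2852.  ] [ 0.39 -0.03  0.87] 8.91
-20.0 [ -15.79  -19.52 2353.  ] [ 0.62  0.01 -0.53] 9.41
-12.0 [-15.27 -14.27 843.  ] [-0.41 -0.39  0.34] 9.91
```

View pics/wrist2.png

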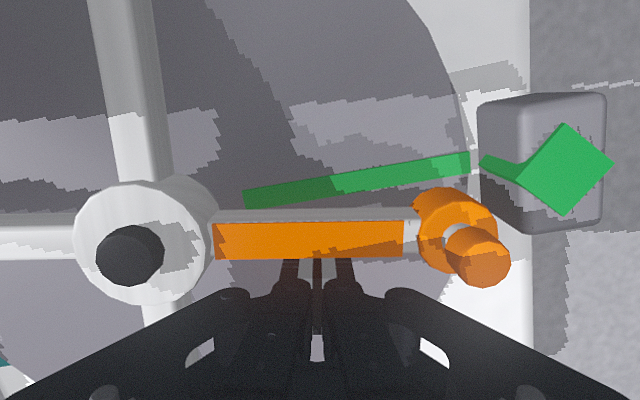

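```bash
cat >> h.py <<'E'
R2=np.array([[0,0,-1],[0,-1,0],[-1,0,0]],float)
def high(pos,name=None):
    manip.move_ptp(pos,R2); manip.dwell(.2)
    p,d,W=cloud("wrist",name); o=meas(p,W)
    for c in o["caps"]: print(c[0],c[1].round(4))
    print("line",o["line"])
    C=np.array([c[1] for c in o["caps"]])
    f=lambda x: np.concatenate([min(((c-x[:2]-.115*np.array([np.cos(x[2]+k*np.pi/2),np.sin(x[2]+k*np.pi/2)])) for k in range(4)),key=np.linalg.norm) for c in C])
    s=least_squares(f,[.5583,-.0101,-.04]); print("fit",s.x[:2].round(4),np.degrees(s.x[2]).round(2),(s.fun*1e3).round(1))
    b=W[(W[...,2]>.0905)&(W[...,2]<.1)&(np.hypot(W[...,0]-.56,W[...,1]+.013)<.025)]; print("hubtop",b.mean(0).round(4))
    M=masks(p)["green"]&(abs(W[...,2]-.078)<.006)&(W[...,0]>.66)&(abs(W[...,1]+.015)<.05); G=W[M]
    if len(G):print("pointer",G.mean(0).round(4),G.min(0).round(3),G.max(0).round(3))
    print("t",manip.current_time())
    return p,W,o
E
python3 - <<'E'
from h import *
for t in (-5,):
    t=np.radians(t); manip.move_l(armpt(t,-.018),Ry(t),max_speed=.02)
manip.move_l(armpt(t,-.035),max_speed=.05)
manip.move_l(armpt(t,-.035,z=.16),max_speed=.15)
high([.48,.0,.38],"wrist3")
E
```

```text
lav [0.5673 0.1036]
lav [ 0.55   -0.1243]
lav [ 0.4438 -0.0018]
line (array([ 0.66023742, -0.01020008]), np.float64(0.7248776683544564), 4)
fit [ 0.5586 -0.0104] -4.33 [ 0.1 -0.7  0.1  0.8 -0.1 -0.1]
hubtop [ 0.5585 -0.0103  0.0941]
t 13.4583
```

View pics/wrist3.png

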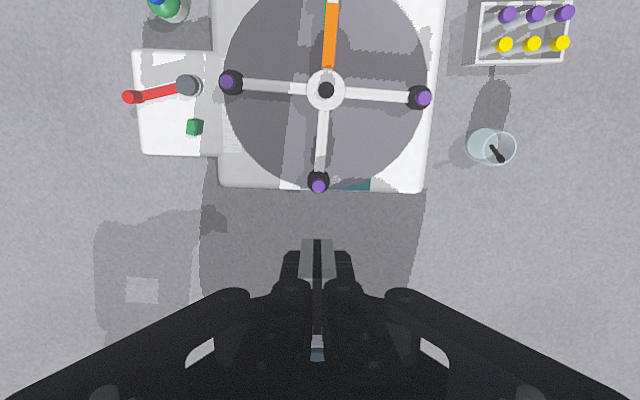

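Run:
```python
from h import *
p,W,o=high([.60,.02,.38],"wrist4")
P=o["red"]; k=P[P[:,2]>.078]; print("knob",k.mean(0).round(4),len(k))
```

```text
lav [0.567  0.1035]
lav [ 0.5504 -0.1248]
line (array([ 0.64746777, -0.0104212 ]), np.float64(-3.712037244219134), 28)
fit [ 0.5587 -0.0106] -4.15 [-0.  -0.6  0.   0.6]
hubtop [ 0.5587 -0.01    0.0944]
pointer [ 0.7117 -0.0139  0.0783] [ 0.694 -0.031  0.074] [ 0.725 -0.001  0.081]
t 14.2667
knob [0.5499 0.2306 0.0843] 11
```

View pics/wrist4.png

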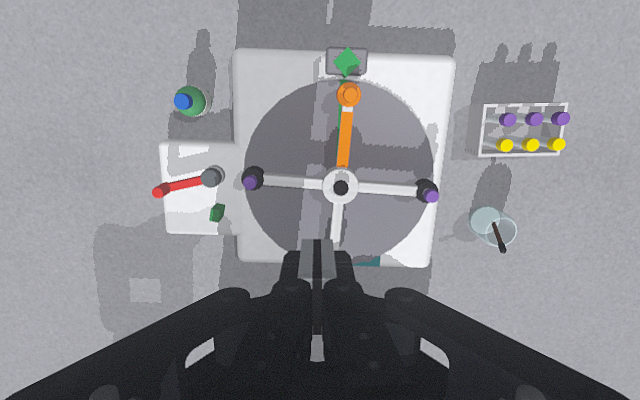

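Run:
```python
from h import *
p,d,W=cloud("wrist")
cv2.imwrite("pics/zoom4.png",cv2.resize(p[30:210,230:470,::-1],None,fx=3,fy=3,interpolation=cv2.INTER_CUBIC))
z=W[...,2]; m=(z>.0325)&(z<.0395)
# front edge: per column, topmost row; right edge: per row, rightmost col
def rob(P,ax):
    for _ in range(6):
        k=np.polyfit(P[:,ax],P[:,1-ax],1); r=P[:,1-ax]-np.polyval(k,P[:,ax]); P=P[abs(r)<max(2*np.median(abs(r)),5e-4)]
    return k,len(P),np.std(r)
F=[];
for u in range(262,440):
    r=np.where(m[:100,u])[0]
    if len(r): F.append(W[r[0],u,:2])
k,n,s=rob(np.array(F),1); print("front: yaw",np.degrees(np.arctan(-k[0])),n,s, "x at y=C",np.polyval(k,-.0103))
E_=[]
for v in range(65,250):
    c=np.where(m[v,400:470])[0]
    if len(c): E_.append(W[v,400+c[-1],:2])
k,n,s=rob(np.array(E_),0); print("right: yaw",np.degrees(np.arctan(k[0])),n,s,np.polyval(k,.5585))
L=[]
for v in range(65,135):
    c=np.where(m[v,220:300])[0]
    if len(c): L.append(W[v,220+c[0],:2])
k,n,s=rob(np.array(L),0); print("left: yaw",np.degrees(np.arctan(k[0])),n,s)
# grey block: z ~.076 region top
b=(z>.071)&(z<.083)&(W[...,0]>.685)&(W[...,0]<.75)&(abs(W[...,1]+.015)<.05); B=W[b][:,:2].astype(np.float32)
print("block",cv2.minAreaRect(B*1000), B.mean(0))
g=masks(p)["green"]; 
G=W[g&b]; print("ptr",len(G),G.mean(0).round(4), cv2.minAreaRect((G[:,:2]*1000).astype(np.float32)))
l=W[g&(abs(z-.04)<.006)&(W[...,0]>.6)&(W[...,0]<.72)&(abs(W[...,1])<.05)]
print("line pts",len(l),l[:,:2].min(0),l[:,:2].max(0))
```

```text
front: yaw -1.9783262159071338 110 0.0004321799076293623 x at y=C 0.7247438008626815
right: yaw -2.4845309756575364 108 0.0004785349277718727 -0.15569133238874172
left: yaw -1.798694867146148 47 0.0003224669234916842
block ((706.19873046875, -15.371400833129883), (49.88103485107422, 42.60090255737305), 88.41645050048828) [ 0.7113845  -0.01539668]
ptr 264 [ 0.7119 -0.0141  0.0784] ((710.23876953125, -15.687015533447266), (22.232398986816406, 23.304912567138672), 41.664794921875)
line pts 31 [ 0.62709267 -0.01209878] [ 0.68753095 -0.0090636 ]
```

View pics/zoom4.png

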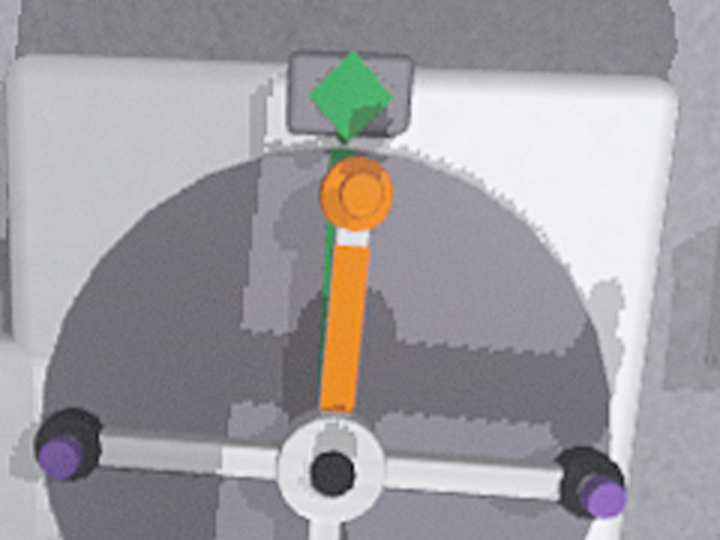

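Run:
```python
from h import *
t=np.radians(-5)
manip.move_ptp(armpt(t,-.04,z=.15),Ry(t))
manip.move_l(armpt(t,-.04),max_speed=.12)
t=np.radians(-4.9)
manip.move_l(armpt(t,-.021),Ry(t),max_speed=.05)
t=np.radians(-2.8)
manip.move_l(armpt(t,-.018),Ry(t),max_speed=.015)
manip.dwell(.2)
print(manip.current_force().round(2))
manip.move_l(armpt(t,-.035),max_speed=.04)
manip.move_l(armpt(t,-.035,z=.16),max_speed=.15)
p,W,o=high([.60,-.01,.38],"wrist5")
cv2.imwrite("pics/zoom5.png",cv2.resize(p[30:210,200:440,::-1],None,fx=3,fy=3,interpolation=cv2.INTER_CUBIC))
p,W,o=high([.48,.0,.40])
```

```text
[-0.57 -1.29  0.52]
lav [0.5632 0.1037]
lav [ 0.5544 -0.1242]
line (array([ 0.69047135, -0.01177212]), np.float64(-0.13560039493079634), 2)
fit [ 0.5588 -0.0102] -2.22 [-0. -1.  0.  1.]
hubtop [ 0.5586 -0.0105  0.0942]
pointer [ 0.7128 -0.015   0.0783] [ 0.7   -0.032  0.076] [ 0.725 -0.001  0.081]
t 20.9917h.py:34: RuntimeWarning: Mean of empty slice.
  G=W[g][:,:2]; c=G.mean(0); u=np.linalg.svd(G-c,full_matrices=False)[2][0]; u*=np.sign(u[0])
  ret = um.true_divide(
Traceback (most recent call last):
  File "h.py", line 55, in high
    p,d,W=cloud("wrist",name); o=meas(p,W)
                                 ~~~~^^^^^
  File "h.py", line 34, in meas
    G=W[g][:,:2]; c=G.mean(0); u=np.linalg.svd(G-c,full_matrices=False)[2][0]; u*=np.sign(u[0])
                                 ~~~~~~~~~~~~~~~~~~~~~~~~~~~~~~~~~~~~~~~~~^^^
IndexError: index 0 is out of bounds for axis 0 with size 0
```

View pics/zoom5.png

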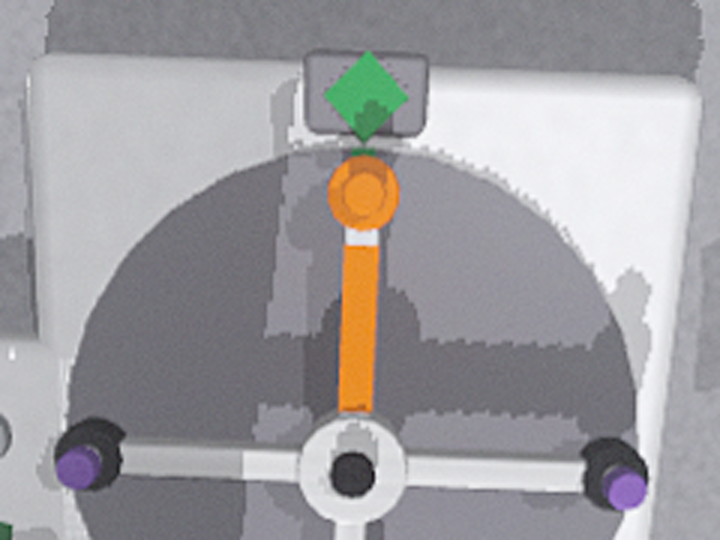

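```bash
cat >> h.py <<'E'
PV=np.array([.5648,.1647])
def levpt(th,off,r=.065,z=.053):
    u=np.array([np.cos(th),np.sin(th)]); n=np.array([-u[1],u[0]])
    return [*(PV+r*u+off*n),z]
E
python3 - <<'E'
from h import *
rad=np.radians
t=rad(103)
manip.move_ptp(levpt(t,-.036,z=.16),Ry(t-np.pi))
manip.move_l(levpt(t,-.036),max_speed=.1)
f0=manip.current_force()
manip.move_l(levpt(t,-.021),max_speed=.05)
for a in (110,118,126,134,142,150,157,162):
    t=rad(a); manip.move_l(levpt(t,-.019),Ry(t-np.pi),max_speed=.04)
    print(a,(manip.current_force()-f0).round(2))
print(manip.current_time())
cloud("wrist","wrist6")
E
```

```text
110 [ 0.67 -0.4  -0.28]
118 [0.67 0.36 0.7 ]
126 [0.57 0.91 0.73]
134 [ 0.77 -0.59  0.22]
142 [-0.15 -0.76  0.57]
150 [ 0.65 -0.09  0.28]
157 [ 0.63  0.63 -0.23]
162 [ 0.83  0.36 -0.08]
27.775
```

View pics/wrist6.png

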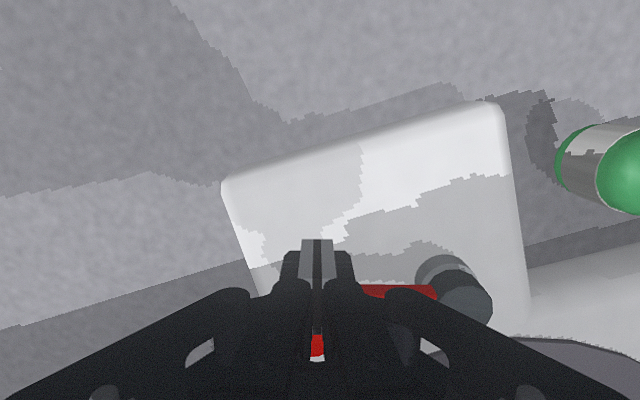

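Lever bar (red, ~(400,291)) moves along with the finger. Finish to the stop with force watching.

Run:
```python
from h import *
f0=manip.current_force()
a=162.
while a<171:
    a+=.6; t=np.radians(a); manip.move_l(levpt(t,-.019),Ry(t-np.pi),max_speed=.02)
    f=manip.current_force()-f0; n=np.array([-np.sin(t),np.cos(t)])
    print(round(a,1),f.round(2),round(float(f[:2]@n),2))
    if abs(f[:2]@n)>6: break
manip.dwell(.2); print(manip.current_force().round(2))
manip.move_l(levpt(t,-.04),max_speed=.05)
manip.move_l(levpt(t,-.04,z=.2),max_speed=.15)
manip.move_ptp([.56,.03,.40],R2); manip.dwell(.2)
p,d,W=cloud("wrist","wrist7")
C=[]
m=masks(p)
for n in ("orange","lav"):
    l,k=ndimage.label(m[n]&(W[...,2]>.093)&(W[...,2]<.108))
    for i in range(1,k+1):
        P=W[l==i]
        if len(P)>15: C.append((P[:,:2].max(0)+P[:,:2].min(0))/2); print(n,C[-1].round(4))
f=lambda x: np.concatenate([min(((c-x[:2]-.115*np.array([np.cos(x[2]+k*np.pi/2),np.sin(x[2]+k*np.pi/2)])) for k in range(4)),key=np.linalg.norm) for c in C])
s=least_squares(f,[.5583,-.0101,-.04]); print("fit",s.x[:2].round(4),np.degrees(s.x[2]).round(2),(s.fun*1e3).round(1))
P=W[m["red"]&(W[...,2]>.045)&(abs(W[...,0]-.54)<.12)&(abs(W[...,1]-.2)<.1)]; k=P[P[:,2]>.078][:,:2]; c=(k.max(0)+k.min(0))/2
print("knob",k.mean(0),c,[np.degrees(np.arctan2(*(q-PV)[::-1])) for q in (k.mean(0),c)],manip.current_time())
```

```text
162.6 [-0.51  1.57 -0.65] -1.34
163.2 [ 0.57  0.32 -1.69] -0.47
163.8 [-1.32  0.5  -0.91] -0.12
164.4 [-0.05  0.1  -0.7 ] -0.08
165.0 [-0.25  0.42 -0.87] -0.34
165.6 [-0.28  0.46 -1.18] -0.38
166.2 [-0.55  1.04 -0.04] -0.88
166.8 [-0.76  0.36 -1.73] -0.18
167.4 [ 0.05  0.84 -1.31] -0.83
168.0 [-0.4   5.93 -2.86] -5.72
168.6 [ 0.71 10.07 -3.76] -10.01
[ 1.52  8.95 -2.41]
orange [ 0.674 -0.009]
lav [0.5627 0.1037]
lav [ 0.554  -0.1242]
lav [ 0.4441 -0.0063]
fit [ 0.5587 -0.0089] -1.43 [ 0.4  2.8  1.1 -2.3 -1.9 -0.3  0.4 -0.2]
knob [0.49682094 0.17767616] [0.49681089 0.1777046 ] [np.float64(169.19312100972908), np.float64(169.17155676248643)] 33.8
```

View pics/wrist7.png

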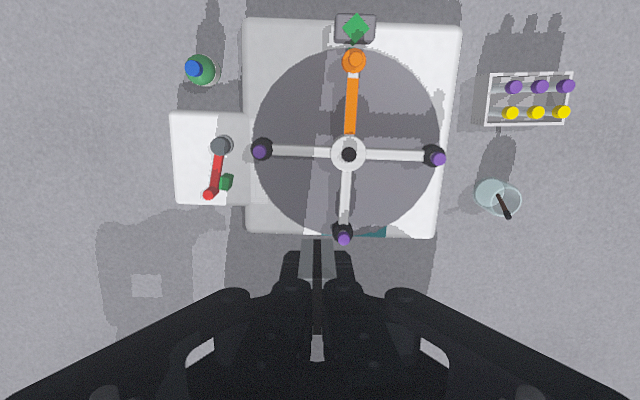

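Run:
```python
import cv2
p=cv2.imread("pics/wrist7.png")
a=cv2.resize(p[120:220,160:260],(390,390),interpolation=cv2.INTER_CUBIC);b=cv2.resize(p[10:170,300:400][:,:],(244,390),interpolation=cv2.INTER_CUBIC)
cv2.imwrite("pics/zoom7.png",cv2.hconcat([a,b]))
```

```text
(no output)
```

View pics/zoom7.png

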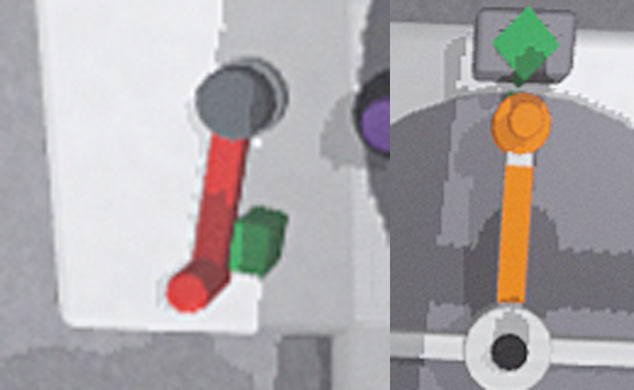

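The red bar rests against the green stop (left crop, contact at about (235,240)), and the orange cap sits in line with the pointer tip (right crop, about (522,120) below (522,85)). The hand is clear, so I'm handing in.

Run:
```python
from bench import manip
print(manip.current_time()); print(manip.sign_off())
```

```text
33.8
the job is handed in; nothing more can be done
None
```

The orange tube is lined up with the green pointer and the red lever is against its green stop. I handed the job in at 33.8 s with the hand well clear; the hand-in gives no verdict.

- **Rotor:** I pushed the orange arm about 46° anticlockwise with the closed fingertips. The two side tubes put the orange arm at −2.2° in the world frame. My estimates of the pointer direction ran from −1.8° to −2.5°, so it is aligned to a few tenths of a degree. I measured the same angle again after moving the lever.
- **Lever:** I pushed the knob round until the contact force rose to about 10 N. The last picture shows the bar touching the stop. The knob measured about 169° in the world frame against the 167° I expected; I put that down to cloud noise on the small knob.
- **Disagreeing check:** In the last view, a fit using all four caps gave −1.4°, with errors of 2–3 mm. The orange cap was only partly picked up by the colour mask there, so I relied on the two side caps and the zoomed picture instead.
- **Other items:** In the last picture the tube rack, brush jar and bottle are standing and look unmoved; I did not measure their positions.

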